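# Shift the bench lathe from second to third

### The arm

A 6-joint arm with a two-finger parallel gripper is mounted at the origin on the work surface. World frame = base frame: x ahead of the robot, y to its left, z up, the work surface at z = 0. Lengths are in m, angles in rad, forces in N, time in s.
With the tool pointing down it reaches from about 0.3 to 0.875 m from the base axis. Payload 6.4 kg.
Tool frame: the origin (TCP) lies midway between the tips of the shut fingers; the grasp point (between the pads) lies 19 mm behind it (ctrl.hold_point_z is the distance from the TCP to the grasp point, in m); z points along the fingers, y is the line along which they close (so a half turn about z gives the same grasp; the last joint's range is limited). The gripper opens to 85 mm and grips with 20 to 120 N. Pads are 22 mm wide; open, the fingers measure 114 mm over their backs; the gripper's body (76 mm by 85 mm) begins 54 mm behind the grasp point. The pads swing forward as they close: fully open they stand 13 mm farther back than shut.
Start: joints at [0.97, 0.181, 1.607, -0, 1.354, -0.206], TCP at [0.221, 0.531, 0.231] pointing down, gripper open.
Joint ranges: [-2.99, 2.99], [-0.89, 2.07], [0.3, 2.58], [-1.14, 4.28], [0, 2.63], [-3.12, 3.12]. Speed limits (rad/s): [2.57, 2.57, 3.01, 3.14, 3.14, 3.14].

### API

Orientations are given as a unit quaternion [w, x, y, z].
In Python, from bench import ctrl gives the robot as it stands.
- The arm moves only by the tool carry_out, never from a script. Its argument "plan" is text: rows parted by semicolons, each of 6 numbers parted by spaces: the shift along the tool's x, y, z as a fraction of full scale, then the turn, a rotation vector about the tool's x, y, z as a fraction of full scale. A call has exactly 8 rows; each row shifts and turns the commanded pose from where the row before left it, along the tool's axes as they then stand; what a row does not reach is not made up. Full scale, the value 1, is 40 mm for a shift and 0.1 rad for a turn. A row lasts 1/12 s, in which the tool goes at most 41.7 mm and 7.16 degrees, less where a joint would pass 70% of its speed; a pose out of reach is approached as far as the arm can. A call with a number of a shift or a turn outside -1 to 1 is refused whole. A call with a gripper value outside its range is refused whole. "claw" is the gripper's target within -1 to 1 (shut at 1, half-way at 0, fully open at -1), set as the call begins (left out, the last holds). The fingers move at their own pace and stop on an object; the grip force is fixed at half the most. Time passes only in rows, so rows that do not move let the fingers close, or fill a call up. It gives the time, the measured TCP pose, the force, the opening and the grip force at its end, in the units of the state.
- ctrl.get_obs(): the state, without advancing time (a new reading comes with each control period).
- ctrl.camera(name): name is "side" or "top"; returns a dict with "pixels" (384x512x3 uint8, red, green, blue), "mtx" (3x3 intrinsics, pixels), "R" (3x3) and "t" (3): a world point X has camera coordinates R X + t. Camera axes: x right, y down, z forward; pixel columns grow to the right and rows downward; lengths in m; the calibration is good to about 2 mm. A picture is of the moment at which its call begins. There is no depth.
- ctrl.hand_in(): hands the job in; it is judged then, once.
The state is a dict: "time_s": time; "q": joint angles; "dq": joint speeds; "joint_efforts": joint torques, N m; "eef_pos": TCP position; "eef_rot": TCP orientation; "wrist_force": force on the tool from outside, world axes, zero at the start; "torque": the same for the moment, N m; "opening": opening from 0.0 (shut) to 1.0 (fully open); "grasp_force": force on a finger pad.
Only numpy, scipy, OpenCV 4.12 (cv2) and the standard library are available. Lean on these libraries where they do the work, as an engineer would, in place of code of your own. Each camera call takes 0.05 s, during which the arm holds its last target. There are 200 camera calls.

### The job

The small lathe's gear lever stands in second, the near left slot of its H-shaped gate. Push the orange knob gently with closed fingers, never gripping it: forward to neutral, across to the right, then forward until it is fully home in third, the far right slot with the green dot beside it. Do not run the lever into first or fourth on the way, leave everything else where it is, and finish with the hand clear of the knob.

Things in the scene. Friction and masses are not known exactly. Their poses are not given: they have to be found in the camera images.
- lathe: Small grey bench lathe, fixed. Origin: on the bench under the centre of its headstock, a grey box 170 mm (x) by 180 mm (y), top 150 mm up. +x of this frame is forward (away from the robot), +y is left; the bed with the chuck runs 400 mm towards -y, lower than the headstock's top. On that top lies the aluminium gate plate, 92 mm (x) by 84 mm (y). Save for the lever all stays below 165 mm.
- gate (a point): Middle of the H, on the gate plate's upper face, 160 mm up; axes as lathe. Two slots along x, 16 mm wide, centre lines 18 mm left and right of this point, are joined by an 18 mm wide neutral channel along y through it. First is the far left slot, second near left, third far right, fourth near right.
- third (a point): Where the lever's axis crosses the upper face of the gate plate when it is fully home in the third slot (24 mm forward, 18 mm right of gate); a green dot of 10 mm is painted 14 mm farther forward.
- knob (a point): Centre of the lever's orange knob, a barrel 34 mm in diameter and 40 mm high on a steel stick of 12 mm diameter. The stick pivots 60 mm above the bench under gate; the knob's centre is 175 mm from that pivot, so it moves 1.75 mm per 0.01 rad, about 235 mm above the bench in neutral, 225 mm at the slots' ends. Its axes tilt with the lever.
- lever_across (a joint): Sideways lean of the lever, rad: -0.205 leftmost, -0.187 centre of the left slots, +0.187 centre of the right slots, +0.205 rightmost. The lever stays where it is left (friction; a few newtons at the knob move it).
- lever_along (a joint): Fore-and-aft lean of the lever, rad: positive forward (+x of the lathe). 0 is the middle of neutral; within about 0.03 of it the lever can pass across. +0.245 is the end of first and third, -0.245 the end of second and fourth. The lever stays where it is left (friction; a few newtons at the knob move it).
- chuck_key: Loose T-shaped steel key, 65 mm long, 10 mm thick, lying on the headstock's top left of the gate. Origin at its underside.
- oil_bottle: Loose small amber oil bottle with a red cap, 36 mm in diameter, 85 mm high, standing on the lathe's tray on the robot's side of the bed. Origin at the centre of its underside.
- screwdriver: Loose screwdriver with an orange handle, 200 mm long, lying on the bench left of the lathe.
- spanner: Loose steel spanner, 170 mm long, lying on the bench at the near left.
- steel_cup: Loose steel cup, 76 mm in diameter, 75 mm high, standing at the far left. Origin at the centre of its underside.
- screw_jar: Glass jar with a black cap, 60 mm in diameter, 70 mm high, standing at the right.

How it is judged:
By the outcome, as a careful person would: the job done as asked, in the order asked, and still so for the second after the job is handed in, with the robot touching nothing.
It also fails if it takes over 51 s, if anything falls off the work surface, if the arm or the gripper's body presses on something with over 40 N, if the wrist force passes 120 N, or if a joint passes its speed limit or range.

## Working session

There is one attempt and no reset: what is moved stays moved. The work goes in short steps, Python scripts to look and compute and a tool call to move; the robot and the scene stay as the last step left them, time stands still between calls to the robot, and variables do not carry over. Pictures are saved under pics/ and viewed, at most 10 in all, crops included, and the job is handed in when it is done.

Besides the shell and the picture viewer there is one more tool, called after ">>>" as name(argument=value, ...) on one line, values as JSON. carry_out: Moves the arm, as the interface text tells. Shift numbers are shares of 40 mm and turn numbers shares of 0.1 rad, none past 1 either way. Its arguments: {"type":"object","properties":{"plan":{"type":"string"},"claw":{"type":"number"}},"required":["plan"]}

```bash
mkdir -p pics; ls
python3 - <<'E'
from bench import ctrl
import cv2,numpy as np
for n in("top","side"):
    c=ctrl.camera(n);cv2.imwrite(f"pics/{n}0.png",c["pixels"][:,:,::-1]);np.savez(f"{n}0.npz",**c)
    print(n,c["mtx"].tolist(),(-c["R"].T@c["t"]).round(3),c["R"].round(3).tolist())
o=ctrl.get_obs();print(o["time_s"],o["eef_pos"],o["eef_rot"],o["wrist_force"])
E
```

```text
pics
top [[347.8496596313199, 0.0, 257.18732580376474], [0.0, 347.8496596313199, 193.7251527798258], [0.0, 0.0, 1.0]] [ 0.385 -0.082  1.423] [[-0.009, -1.0, 0.012], [-0.996, 0.008, -0.093], [0.093, -0.013, -0.996]]
side [[477.4443261033329, 0.0, 258.1319705602342], [0.0, 477.4443261033329, 194.25209650519753], [0.0, 0.0, 1.0]] [0.348 0.83  1.255] [[-0.991, -0.135, -0.012], [-0.095, 0.761, -0.642], [0.096, -0.635, -0.767]]
0.1 [0.22085078 0.53035651 0.2304789 ] [-3.13172430e-04  1.96120019e-01  9.80579582e-01 -7.22774247e-04] [ 0.23832235 -0.06935244 -0.24924907]
```

View pics/top0.png

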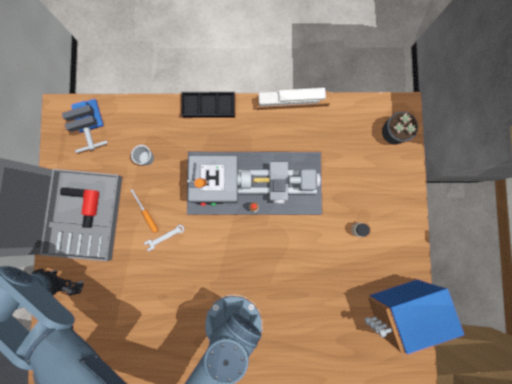

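View pics/side0.png

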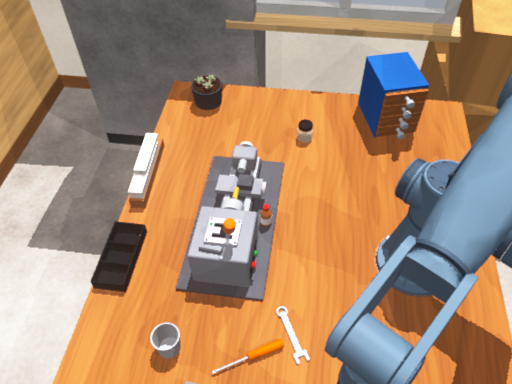

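The top view shows the headstock around (213,178), the knob at (200,183) and the bed to the right. In the side view the knob is at (229,227) and the plate around (222,233). I'll measure these and enlarge them.

```bash
cat > h.py <<'E'
import numpy as np,cv2
from scipy.spatial.transform import Rotation as Ro
def ray(c,p):
    d=c["R"].T@np.linalg.inv(c["mtx"])@[p[0],p[1],1]; return -c["R"].T@c["t"],d/np.linalg.norm(d)
def onplane(c,p,z):
    o,d=ray(c,p); return o+d*(z-o[2])/d[2]
def tri(rs):
    A=sum(np.eye(3)-np.outer(d,d) for o,d in rs);b=sum((np.eye(3)-np.outer(d,d))@o for o,d in rs);return np.linalg.solve(A,b)
def proj(c,X):
    x=c["mtx"]@(c["R"]@X+c["t"]);return x[:2]/x[2]
def blob(c,lo,hi,near,r=25):
    m=cv2.inRange(cv2.cvtColor(c["pixels"],cv2.COLOR_RGB2HSV),lo,hi)
    k=np.zeros_like(m);cv2.circle(k,near,r,255,-1);m&=k
    n,l,s,ce=cv2.connectedComponentsWithStats(m)
    i=1+s[1:,4].argmax();return ce[i],s[i],l==i
def knob(ct,cs,nt=(200,183),ns=(229,227)):
    a=blob(ct,(6,150,120),(18,255,255),nt,20);b=blob(cs,(6,150,120),(18,255,255),ns,20)
    return a,b,tri([ray(ct,a[0]),ray(cs,b[0])])
E
python3 - <<'E'
from h import *
ct,cs=[dict(np.load(f"{n}0.npz")) for n in("top","side")]
a,b,K=knob(ct,cs);print(a[0],a[1],b[0],b[1],K.round(4))
for c,r in((ct,(185,205,150,240)),):pass
# bright plate
for n,c,w,near in(("top",ct,(190,155,45,40),0),("side",cs,(195,205,55,50),0)):
    x,y,W,H=w;p=c["pixels"]
    m=np.zeros(p.shape[:2],np.uint8);m[y:y+H,x:x+W]=(p[y:y+H,x:x+W].min(2)>200)*255
    q=cv2.findNonZero(m)
    hull=cv2.convexHull(q);rc=cv2.minAreaRect(hull);print(n,rc)
    P=[onplane(c,v,.16)[:2].round(4).tolist() for v in cv2.boxPoints(rc)];print(P,onplane(c,rc[0],.16).round(4))
im=np.hstack([cv2.resize(ct["pixels"][145:220,180:330],None,fx=4,fy=4,interpolation=cv2.INTER_NEAREST)[:, :400],cv2.resize(cs["pixels"][200:275,185:285],None,fx=4,fy=4,interpolation=cv2.INTER_NEAREST)])
cv2.imwrite("pics/crop0.png",im[:,:,::-1])
E
```

```text
[199.82608696 182.46376812] [195 179  11   8  69] [228.23333333 227.74444444] [223 222  12  12  90] [0.539  0.1016 0.223 ]
top ((212.5, 177.5), (25.0, 23.0), 90.0)
[[0.61, 0.1072], [0.6094, 0.0229], [0.5172, 0.0229], [0.5178, 0.1066]] [0.5634 0.0649 0.16  ]
side ((222.0, 229.5), (48.99999237060547, 53.99999237060547), 90.0)
[[0.6638, -0.0119], [0.5061, -0.0317], [0.4812, 0.1363], [0.6266, 0.1549]] [0.5687 0.0653 0.16  ]
```

View pics/crop0.png

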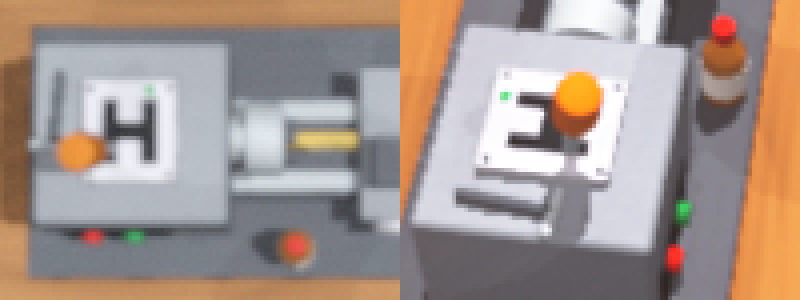

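The crops show the knob over the near-left arm of the H, about top (200,182.8) and side (229,225), with the chuck key left of the plate. The green dot is at about top (217.5,167) and side (211,224).

Run:
```python
from h import *
ct,cs=[dict(np.load(f"{n}0.npz")) for n in("top","side")]
for c,near in((ct,(217,167)),(cs,(211,224))):
    g=blob(c,(40,60,60),(85,255,255),near,5);print("dot",g[0],g[1][4],onplane(c,g[0],.16).round(4))
for c,near in((ct,(200,183)),(cs,(229,226))):
    m=blob(c,(4,110,60),(20,255,255),near,13);(x,y),r=cv2.minEnclosingCircle(cv2.findNonZero(m[2].astype(np.uint8)));print(m[0],m[1],(x,y),r,onplane(c,(x,y),.225).round(4))
    # points of model
    for al in(-.245,-.2,-.15):
        G=np.array([.5634,.0649,.06]);d=np.array([np.tan(al),np.tan(.187),1]);d/=np.linalg.norm(d)
        print(al,(G+.175*d).round(4),proj(c,G+.175*d).round(1),proj(c,G+.195*d).round(1))
# yaw from tray edges
g=cv2.cvtColor(ct["pixels"],cv2.COLOR_RGB2GRAY)
p=ct["pixels"].astype(int);wood=((p[:,:,0]-p[:,:,2])>50)
for xs,s in((range(195,315),1),):
    for lo,hi,edge in((140,175,-1),(190,222,1)):
        pts=[]
        for x in xs:
            col=np.where(~wood[lo:hi,x])[0]
            if len(col):pts.append((x,lo+(col.min() if edge<0 else col.max())))
        v=cv2.fitLine(np.array(pts,np.float32),cv2.DIST_HUBER,0,.01,.01).ravel()
        A=onplane(ct,v[2:]-50*v[:2],.0);B=onplane(ct,v[2:]+50*v[:2],0);print("yaw",np.arctan2(-(B-A)[0]*-1,-(B-A)[1]))
```

```text
Traceback (most recent call last):
  File "h.py", line 15, in blob
    i=1+s[1:,4].argmax();return ce[i],s[i],l==i
        ~~~~~~~~~~~~~~^^
ValueError: attempt to get argmax of an empty sequence
```

Run:
```python
from h import *
ct,cs=[dict(np.load(f"{n}0.npz")) for n in("top","side")]
for c,near in((ct,(217,167)),(cs,(211,224))):
    m=np.zeros(c["pixels"].shape[:2],np.uint8);cv2.circle(m,near,4,1,-1)
    p=c["pixels"].astype(float);w=np.clip(p[:,:,1]-p[:,:,0]-15,0,None)*m;yy,xx=np.mgrid[:384,:512]
    g=((w*xx).sum()/w.sum(),(w*yy).sum()/w.sum());print("dot",g,w.sum(),onplane(c,g,.16).round(4))
for c,near in((ct,(200,183)),(cs,(229,226))):
    m=blob(c,(4,110,60),(20,255,255),near,13);(x,y),r=cv2.minEnclosingCircle(cv2.findNonZero(m[2].astype(np.uint8)));print(m[0],m[1],(x,y),r,onplane(c,(x,y),.225).round(4))
    for al in(-.245,-.2,-.15):
        G=np.array([.5634,.0649,.06]);d=np.array([np.tan(al),np.tan(.187),1]);d/=np.linalg.norm(d)
        print(al,(G+.175*d).round(4),proj(c,G+.175*d).round(1),proj(c,G+.195*d).round(1))
p=ct["pixels"].astype(int);wood=((p[:,:,0]-p[:,:,2])>50)
for lo,hi,edge in((140,175,-1),(190,222,1)):
    pts=[]
    for x in range(195,315):
        col=np.where(~wood[lo:hi,x])[0]
        if len(col):pts.append((x,lo+(col.min() if edge<0 else col.max())))
    v=cv2.fitLine(np.array(pts,np.float32),cv2.DIST_HUBER,0,.01,.01).ravel()
    A=onplane(ct,v[2:]-50*v[:2],.0);B=onplane(ct,v[2:]+50*v[:2],0);print("edge A,B",A.round(4),B.round(4))
```

```text
dot (np.float64(216.9), np.float64(167.0888888888889)) 90.0 [0.6018 0.049  0.16  ]
dot (np.float64(210.8352144469526), np.float64(223.46726862302484)) 443.0 [0.6042 0.0485 0.16  ]
[199.78313253 182.4939759 ] [194 178  13  10  83] (200.0, 183.0) 6.000100135803223 [0.5354 0.1005 0.225 ]
-0.245 [0.5217 0.0965 0.227 ] [201.1 186.9] [199.2 187.6]
-0.2 [0.5292 0.0968 0.2286] [200.9 184.6] [199.  185.1]
-0.15 [0.5377 0.0971 0.2301] [200.8 182.1] [198.8 182.3]
[228.675 225.45 ] [223 218  13  16 160] (228.5, 225.5) 7.905794143676758 [0.5408 0.0956 0.225 ]
-0.245 [0.5217 0.0965 0.227 ] [235.5 226.1] [236.7 223. ]
-0.2 [0.5292 0.0968 0.2286] [232.6 225.5] [233.5 222.4]
-0.15 [0.5377 0.0971 0.2301] [229.4 224.9] [229.9 221.8]
edge A,B [0.6928 0.0942 0.    ] [ 0.6902 -0.3213  0.    ]
edge A,B [0.4364 0.1588 0.    ] [ 0.433  -0.2495  0.    ]
```

>>> carry_out(plan="0 0 -0.5 0 0 -1; 0 0 -0.5 0 0 -1; 0 0 -0.5 0 0 -1; 0 0 -0.5 0 0 -0.95; -0.4 -0.7 0 0 0 0; -0.4 -0.7 0 0 0 0; -0.4 -0.7 0 0 0 0; -0.4 -0.7 0 0 0 0", claw=1)

```text
time_s: 0.77
eef_pos: [0.2852, 0.4175, 0.3109]
eef_rot: [-0.0, -0.001, 1.0, -0.0]
wrist_force: [0.6, 0.2, 0.7]
opening: -0.001
grasp_force: 0.0
```

>>> carry_out(plan="-0.4 -0.7 0 0 0 0; -0.4 -0.7 0 0 0 0; -0.4 -0.7 0 0 0 0; -0.4 -0.7 0 0 0 0; -0.4 -0.7 0 0 0 0; -0.4 -0.7 0 0 0 0; 0 0 0 0 0 0; 0 0 0 0 0 0")

```text
time_s: 1.43
eef_pos: [0.3817, 0.2496, 0.311]
eef_rot: [-0.0, 0.002, 1.0, -0.0]
wrist_force: [-0.1, 1.2, -0.0]
opening: 0.0
grasp_force: 0.0
```

>>> carry_out(plan="-0.5 -0.76 0 0 0 0; -0.5 -0.76 0 0 0 0; -0.5 -0.76 0 0 0 0; -0.5 -0.76 0 0 0 0; -0.5 -0.76 0 0 0 0; 0 0 0.8 0 0 0; 0 0 0.8 0 0 0; 0 0 0.7 0 0 0")

```text
time_s: 2.1
eef_pos: [0.4809, 0.0995, 0.2176]
eef_rot: [-0.0, -0.0, 1.0, 0.0]
wrist_force: [0.2, 0.6, -0.5]
opening: 0.004
grasp_force: 0.0
```

```bash
cat > look.py <<'E'
import sys
from bench import ctrl
from h import *
n=sys.argv[1];cs={k:ctrl.camera(k) for k in("top","side")}
G=np.array([.5645,.0655,.06])
o=ctrl.get_obs();print(o["time_s"],o["eef_pos"].round(4) if hasattr(o["eef_pos"],"round") else o["eef_pos"],np.round(o["wrist_force"],1))
P={}
for k,c in cs.items():
    q=proj(c,G+[0,0,.172]).astype(int)
    try:
        m=blob(c,(4,110,60),(20,255,255),tuple(int(v) for v in q),22);s=m[1];P[k]=(s[0]+(s[2]-1)/2,s[1]+(s[3]-1)/2);print(k,s,P[k],onplane(c,P[k],.230).round(4))
    except ValueError: print(k,"none")
if len(P)==2:
    K=tri([ray(cs[k],P[k]) for k in P]);print("knob",K.round(4),"along",np.arctan((K-G)[0]/(K-G)[2]),"across",-np.arctan((K-G)[1]/(K-G)[2]))
im=np.hstack([cv2.resize(cs["top"]["pixels"][140:215,180:280],None,fx=4,fy=4),cv2.resize(cs["side"]["pixels"][190:265,180:280],None,fx=4,fy=4)])
cv2.imwrite(f"pics/{n}.png",im[:,:,::-1])
E
python3 look.py a1
```

```text
2.2 [0.4775 0.1001 0.2142] [-0.1 -0.1 -0.4]
top none
side [222 218  14  16 164] (np.float64(228.5), np.float64(225.5)) [0.5399 0.0992 0.23  ]
```

View pics/a1.png

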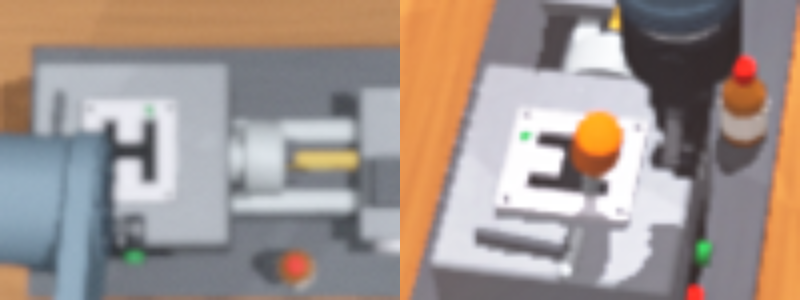

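The side view shows the knob still at (229,225), with the closed fingers just behind it (right, near column 350/4+180). The arm hides the knob in the top view. Pushing forward gently.

>>> carry_out(plan="-0.2 0 0 0 0 0; -0.2 0 0 0 0 0; -0.15 0 0 0 0 0; -0.15 0 0 0 0 0; -0.15 0 0 0 0 0; -0.15 0 0 0 0 0; 0 0 0 0 0 0; 0 0 0 0 0 0")

```text
time_s: 2.87
eef_pos: [0.5216, 0.0988, 0.2193]
eef_rot: [0.0, -0.0, 1.0, -0.0]
wrist_force: [-1.0, 0.0, 0.3]
opening: -0.002
grasp_force: 0.2
```

```bash
python3 look.py a2
python3 - <<'E'
from h import *
c=dict(np.load("side0.npz"))
for G in([.5645,.0655,.06],):
  for ac in(.187,-.187):
    for al in(0,.245):
        d=np.array([np.tan(al),np.tan(ac),1]);d/=np.linalg.norm(d);print(ac,al,proj(c,np.array(G)+.175*d).round(1))
E
```

```text
2.9667 [0.5213 0.0987 0.2192] [-0.2  0.3  0.2]
top none
side [218 217  12  17 135] (np.float64(223.5), np.float64(225.0)) [0.5534 0.0992 0.23  ]
0.187 0 [219.4 223.8]
0.187 0.245 [204.3 223. ]
-0.187 0 [223.8 204.8]
-0.187 0.245 [209.  204.7]
```

>>> carry_out(plan="-0.1 0 0 0 0 0; -0.1 0 0 0 0 0; -0.1 0 0 0 0 0; 0 0 0 0 0 0; 0 0 0 0 0 0; 0 0 0 0 0 0; 0 0 0 0 0 0; 0 0 0 0 0 0")

```text
time_s: 3.63
eef_pos: [0.5332, 0.0988, 0.2192]
eef_rot: [0.0, -0.0, 1.0, -0.0]
wrist_force: [-0.0, 0.3, 0.8]
opening: -0.001
grasp_force: 0.3
```

```bash
python3 look.py a3
```

```text
3.7333 [0.5332 0.0988 0.2192] [-0.7 -1.1 -0.1]
top none
side [214 216  12  17 122] (np.float64(219.5), np.float64(224.0)) [0.5645 0.0973 0.23  ]
```

View pics/a3.png

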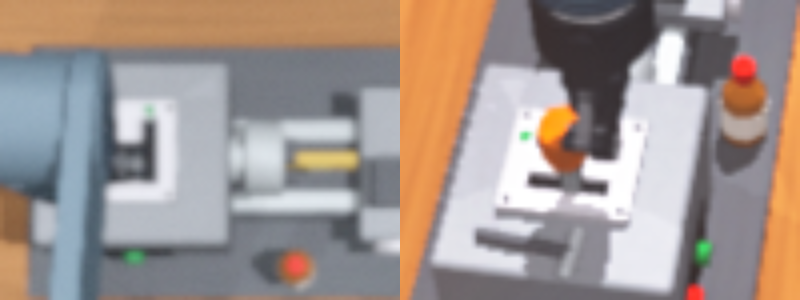

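Side view: the knob is in neutral, its left edge at (214) and centre about (220.5,224), about 2 mm short of mid-neutral. One more 2 mm nudge, then around to the left side.

>>> carry_out(plan="-0.05 0 0 0 0 0; 0 0 0 0 0 0; 0 0 0 0 0 0; 0.5 0 0 0 0 0; 0 0 -1 0 0 0; 0 0 -1 0 0 0; -0.4 0.8 0 0 0 0; -0.4 0.7 0 0 0 0")

```text
time_s: 4.4
eef_pos: [0.5495, 0.159, 0.3036]
eef_rot: [0.004, 0.001, 1.0, 0.0]
wrist_force: [0.9, 0.3, -0.6]
opening: 0.002
grasp_force: 0.0
```

>>> carry_out(plan="-0.42 0 0 0 0 0; 0 0 0 0 0 0; 0 0 0.7 0 0 0; 0 0 0.7 0 0 0; 0 0 0.6 0 0 0; 0 0 0 0 0 0; 0 0 0 0 0 0; 0 0 0 0 0 0")

```text
time_s: 5.07
eef_pos: [0.5647, 0.1586, 0.2209]
eef_rot: [0.001, 0.0, 1.0, 0.0]
wrist_force: [0.9, 0.2, 0.2]
opening: 0.001
grasp_force: 0.0
```

```bash
python3 look.py a4
```

```text
5.1667 [0.5653 0.1588 0.2217] [-0.7  0.3  0.3]
top [194 171  13   9  82] (np.float64(200.0), np.float64(175.0)) [0.5626 0.1    0.23  ]
side [219 219   8  14  75] (np.float64(222.5), np.float64(225.5)) [0.5557 0.1012 0.23  ]
knob [0.5594 0.0999 0.2284] along -0.03012680660271808 across -0.20154402158009566
```

View pics/a4.png

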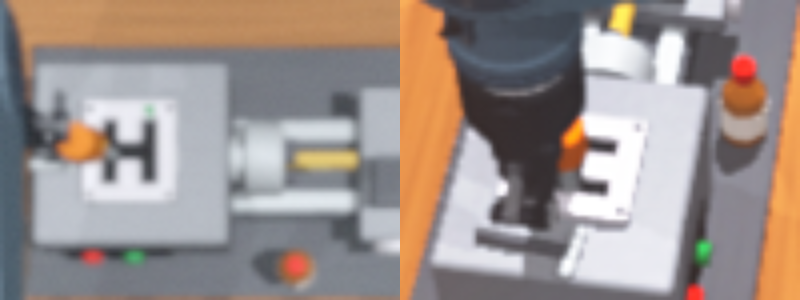

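The top view shows the knob at (200,175), in mid-neutral, with the fingers to its left at about (191,176). In the side view the fingers are in front of it. Pushing right.

>>> carry_out(plan="0 -0.25 0 0 0 0; 0 -0.25 0 0 0 0; 0 -0.15 0 0 0 0; 0 -0.15 0 0 0 0; 0 -0.15 0 0 0 0; 0 -0.15 0 0 0 0; 0 -0.15 0 0 0 0; 0 0 0 0 0 0")

```text
time_s: 5.83
eef_pos: [0.5641, 0.1075, 0.2192]
eef_rot: [-0.0, 0.0, 1.0, -0.0]
wrist_force: [0.1, -0.6, -0.3]
opening: 0.002
grasp_force: 0.0
```

```bash
python3 look.py a5
```

```text
5.9333 [0.5638 0.1082 0.2188] [ 0.5 -0.3  0. ]
top [204 175   9   6  34] (np.float64(208.0), np.float64(177.5)) [0.5537 0.0723 0.23  ]
side [223 209   5  16  62] (np.float64(225.0), np.float64(216.5)) [0.5545 0.0708 0.23  ]
knob [0.5538 0.0721 0.2318] along -0.06244687578615639 across -0.03857441101583931
```

>>> carry_out(plan="0 -0.15 0 0 0 0; 0 -0.15 0 0 0 0; 0 -0.15 0 0 0 0; 0 -0.15 0 0 0 0; 0 -0.15 0 0 0 0; 0 -0.15 0 0 0 0; 0 0 0 0 0 0; 0 0 0 0 0 0")

```text
time_s: 6.6
eef_pos: [0.564, 0.072, 0.219]
eef_rot: [-0.0, 0.0, 1.0, -0.0]
wrist_force: [0.4, -0.1, -0.7]
opening: 0.001
grasp_force: 0.0
```

```bash
python3 look.py a6
```

```text
6.7 [0.5639 0.0725 0.219 ] [ 0.3 -0.3  0.8]
top [216 175   6   6  24] (np.float64(218.5), np.float64(177.5)) [0.5534 0.0361 0.23  ]
side [225 199   5  16  61] (np.float64(227.0), np.float64(206.5)) [0.5552 0.0362 0.23  ]
knob [0.5543 0.0362 0.23  ] along -0.059980309247675744 across 0.1707470012595032
```

View pics/a6.png

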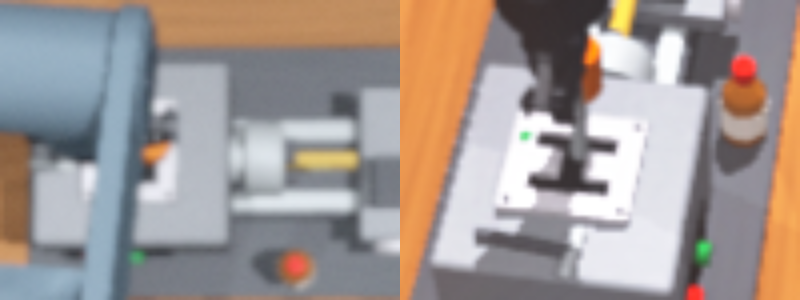

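The knob (its visible edge about top column 221, side (227,206)) has moved about 52 of the 65 mm. Pushing on.

>>> carry_out(plan="0 -0.1 0 0 0 0; 0 -0.08 0 0 0 0; 0 -0.05 0 0 0 0; 0 0 0 0 0 0; 0 0 0 0 0 0; 0 0 0 0 0 0; 0 0 0 0 0 0; 0 0 0 0 0 0")

```text
time_s: 7.37
eef_pos: [0.5642, 0.0635, 0.2195]
eef_rot: [0.0, -0.0, 1.0, -0.0]
wrist_force: [0.5, -0.8, -0.0]
opening: -0.003
grasp_force: 0.0
```

>>> carry_out(plan="0 0.5 0 0 0 0; 0 0 -1 0 0 0; 0 0 -1 0 0 0; 0.9 0 0 0 0 0; 0.9 0 0 0 0 0; 0.3 0 0 0 0 0; 0 0 0 0 0 0; 0 0 0 0 0 0")

```text
time_s: 8.03
eef_pos: [0.4803, 0.0836, 0.2999]
eef_rot: [0.001, -0.0, 1.0, -0.0]
wrist_force: [-0.3, -0.8, -0.1]
opening: -0.002
grasp_force: 0.0
```

```bash
python3 look.py a7
```

```text
8.1333 [0.481  0.0835 0.2996] [ 0.1  0.2 -0.6]
top [214 171  11  10  73] (np.float64(219.0), np.float64(175.5)) [0.5604 0.0344 0.23  ]
side [219 196  12  18 188] (np.float64(224.5), np.float64(204.5)) [0.5632 0.0301 0.23  ]
knob [0.5609 0.034  0.2349] along -0.020449128277386746 across 0.1779885560415883
```

View pics/a7.png

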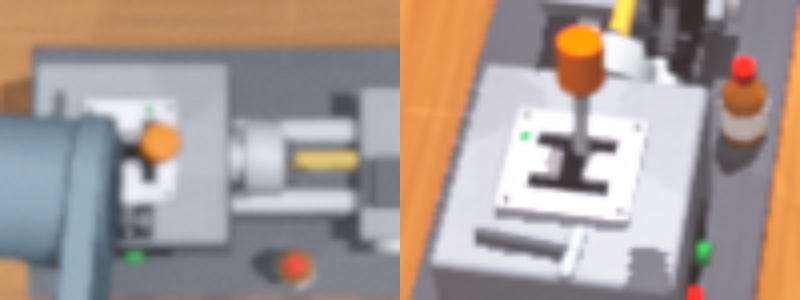

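The lever stands upright in the neutral channel's right end: knob at top (219,175.5) and side (224.5,204.5), across about 0.18. Now behind it, and forward.

>>> carry_out(plan="0 -0.65 0 0 0 0; 0 -0.62 0 0 0 0; 0 0 0.7 0 0 0; 0 0 0.7 0 0 0; 0 0 0.6 0 0 0; -0.5 0 0 0 0 0; -0.4 0 0 0 0 0; 0 0 0 0 0 0")

```text
time_s: 8.8
eef_pos: [0.5186, 0.0322, 0.2183]
eef_rot: [-0.0, 0.0, 1.0, 0.0]
wrist_force: [0.3, -0.4, 0.3]
opening: -0.0
grasp_force: 0.0
```

>>> carry_out(plan="-0.15 0 0 0 0 0; -0.15 0 0 0 0 0; -0.15 0 0 0 0 0; -0.15 0 0 0 0 0; -0.15 0 0 0 0 0; -0.15 0 0 0 0 0; 0 0 0 0 0 0; 0 0 0 0 0 0")

```text
time_s: 9.47
eef_pos: [0.5524, 0.0329, 0.2193]
eef_rot: [0.0, -0.0, 1.0, 0.0]
wrist_force: [-0.3, 0.2, -0.4]
opening: -0.001
grasp_force: 0.2
```

```bash
python3 look.py a8
```

```text
9.5667 [0.5521 0.033  0.2192] [-0.9 -0.   0.5]
top none
side [211 195  14  19 155] (np.float64(217.5), np.float64(204.0)) [0.5827 0.0308 0.23  ]
```

View pics/a8.png

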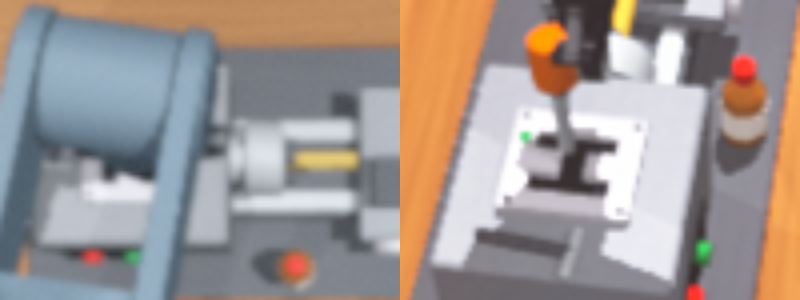

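The lever is moving forward into the third slot, with the knob now at side (217.5,204). Continuing.

>>> carry_out(plan="-0.15 0 0 0 0 0; -0.15 0 0 0 0 0; -0.15 0 0 0 0 0; -0.1 0 0 0 0 0; 0 0 0 0 0 0; 0 0 0 0 0 0; 0 0 0 0 0 0; 0 0 0 0 0 0")

```text
time_s: 10.23
eef_pos: [0.5743, 0.0328, 0.2195]
eef_rot: [0.0, -0.0, 1.0, -0.0]
wrist_force: [-0.4, 0.0, -0.2]
opening: -0.003
grasp_force: 0.2
```

>>> carry_out(plan="-0.03 0 0 0 0 0; -0.03 0 0 0 0 0; 0 0 0 0 0 0; 0 0 0 0 0 0; 0 0 0 0 0 0; 0 0 0 0 0 0; 0 0 0 0 0 0; 0 0 0 0 0 0")

```text
time_s: 10.9
eef_pos: [0.5764, 0.0329, 0.2193]
eef_rot: [0.0, -0.0, 1.0, -0.0]
wrist_force: [-1.6, 0.1, -0.3]
opening: 0.001
grasp_force: 0.8
```

```bash
python3 look.py a9
```

```text
11.0 [0.5764 0.0329 0.2193] [-2.   0.4 -1. ]
top none
side [203 196  13  18 134] (np.float64(209.0), np.float64(204.5)) [0.6057 0.0354 0.23  ]
```

>>> carry_out(plan="-0.03 0 0 0 0 0; 0 0 0 0 0 0; 0 0 0 0 0 0; 0 0 0 0 0 0; 0 0 0 0 0 0; 0 0 0 0 0 0; 0 0 0 0 0 0; 0 0 0 0 0 0")

```text
time_s: 11.67
eef_pos: [0.5776, 0.0328, 0.2193]
eef_rot: [-0.0, -0.0, 1.0, 0.0]
wrist_force: [-1.5, -0.7, -1.1]
opening: -0.001
grasp_force: 0.7
```

>>> carry_out(plan="-0.03 0 0 0 0 0; 0 0 0 0 0 0; 0 0 0 0 0 0; 0 0 0 0 0 0; 0 0 0 0 0 0; 0 0 0 0 0 0; 0 0 0 0 0 0; 0 0 0 0 0 0")

```text
time_s: 12.33
eef_pos: [0.5789, 0.0328, 0.2193]
eef_rot: [0.0, -0.0, 1.0, -0.0]
wrist_force: [-1.2, -0.1, -0.6]
opening: 0.002
grasp_force: 0.7
```

>>> carry_out(plan="-0.03 0 0 0 0 0; 0 0 0 0 0 0; 0 0 0 0 0 0; 0 0 0 0 0 0; 0 0 0 0 0 0; 0 0 0 0 0 0; 0 0 0 0 0 0; 0 0 0 0 0 0")

```text
time_s: 13.0
eef_pos: [0.58, 0.0329, 0.2192]
eef_rot: [-0.0, -0.0, 1.0, 0.0]
wrist_force: [-2.2, -0.1, -0.2]
opening: -0.002
grasp_force: 0.9
```

>>> carry_out(plan="-0.03 0 0 0 0 0; 0 0 0 0 0 0; 0 0 0 0 0 0; 0 0 0 0 0 0; 0 0 0 0 0 0; 0 0 0 0 0 0; 0 0 0 0 0 0; 0 0 0 0 0 0")

```text
time_s: 13.67
eef_pos: [0.5811, 0.0329, 0.2191]
eef_rot: [-0.0, -0.0, 1.0, 0.0]
wrist_force: [-4.1, -0.4, -1.3]
opening: 0.001
grasp_force: 1.7
```

```bash
python3 look.py a10
```

```text
13.7667 [0.5811 0.0329 0.2192] [-4.5  0.6 -1.4]
top none
side [202 196  13  18 123] (np.float64(208.0), np.float64(204.5)) [0.6084 0.0358 0.23  ]
```

>>> carry_out(plan="-0.03 0 0 0 0 0; 0 0 0 0 0 0; 0 0 0 0 0 0; 0 0 0 0 0 0; 0 0 0 0 0 0; 0 0 0 0 0 0; 0 0 0 0 0 0; 0 0 0 0 0 0")

```text
time_s: 14.43
eef_pos: [0.582, 0.0329, 0.219]
eef_rot: [-0.001, -0.0, 1.0, 0.0]
wrist_force: [-4.9, 0.6, -1.3]
opening: 0.001
grasp_force: 2.4
```

>>> carry_out(plan="-0.03 0 0 0 0 0; 0 0 0 0 0 0; 0 0 0 0 0 0; 0 0 0 0 0 0; 0 0 0 0 0 0; 0 0 0 0 0 0; 0 0 0 0 0 0; 0 0 0 0 0 0")

```text
time_s: 15.1
eef_pos: [0.5829, 0.0329, 0.2189]
eef_rot: [-0.001, -0.0, 1.0, 0.0]
wrist_force: [-6.1, 0.5, -0.8]
opening: 0.004
grasp_force: 3.1
```

>>> carry_out(plan="0.3 0 0 0 0 0; 0.7 0 0 0 0 0; 0 0 -0.8 0 0 0; 0 0 -1 0 0 0; 0.8 0.3 0 0 0 0; 0.8 0.8 0 0 0 0; 0.5 0.8 0 0 0 0; 0 0.8 0 0 0 0")

```text
time_s: 15.77
eef_pos: [0.4608, 0.1393, 0.2929]
eef_rot: [0.002, 0.001, 1.0, 0.0]
wrist_force: [1.2, 0.4, 0.2]
opening: -0.0
grasp_force: 0.0
```

>>> carry_out(plan="0.5 0.8 0 0 0 0; 0.5 0.8 0 0 0 0; 0.5 0.8 0 0 0 0; 0 0 0 0 0 0; 0 0 0 0 0 0; 0 0 0 0 0 0; 0 0 0 0 0 0; 0 0 0 0 0 0")

```text
time_s: 16.43
eef_pos: [0.4032, 0.2334, 0.2915]
eef_rot: [0.0, 0.001, 1.0, 0.0]
wrist_force: [-0.3, 0.1, -0.5]
opening: 0.0
grasp_force: 0.0
```

```bash
python3 look.py a11
```

```text
16.5333 [0.4029 0.2334 0.2913] [ 0.6 -0.5  0.2]
top [215 157  10  12  85] (np.float64(219.5), np.float64(162.5)) [0.6059 0.0327 0.23  ]
side [202 196  14  18 172] (np.float64(208.5), np.float64(204.5)) [0.607  0.0356 0.23  ]
knob [0.6072 0.0331 0.2267] along 0.25050161143309 across 0.19185848078272374
```

View pics/a11.png

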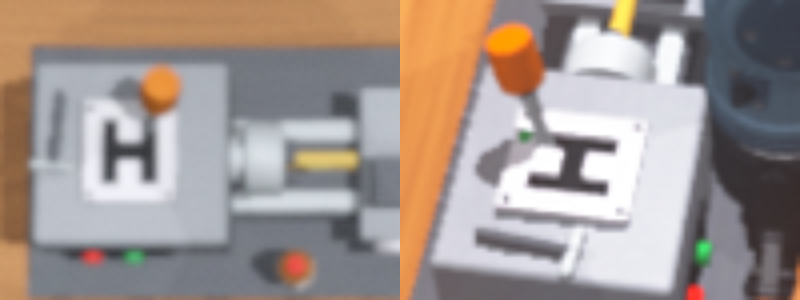

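The lever is home in third. The knob is at top (219.5,162.5) and side (208.5,204.5), along about 0.25, with the key and bottle unmoved and the hand clear.

```bash
python3 -c "
from bench import ctrl
print(ctrl.hand_in())"
```

```text
the job is handed in; nothing more can be done
None
```

The lever was pushed from second through neutral and fully home into third with closed fingers; the last look put it at the end stop, with the hand well clear and the key and bottle not visibly moved, and the job is handed in.

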